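# Seat the last strap wheel in the burnishing block

## Task

One cream strap wheel still lies loose on top of the beech burnishing block. Without pinching or lifting it, push it across the top with the fingertips until it drops into the one empty seat and lies flat and flush like the other two. Leave the two seated wheels and the other things on the bench where they are, and finish clear of everything.

Things in the scene. Friction and masses are not known exactly. Their poses are not given: they have to be found in the camera images.
- block: Fixed beech burnishing block, 150 mm (its x) by 210 mm (its y), 30 mm high. Origin at the centre of its underside, on the bench; z up. Its flat top (the deck) is 30 mm above the bench. Three round seats 40 mm across and 10 mm deep are sunk in the deck in a row along its y, at its x = +35 mm, y = -62, 0 and +62 mm, that is, on the side farther from the robot. The nearer half of the deck is plain; the block's yaw varies within about 20 degrees.
- seat (a point): Centre of the floor of the empty seat: the top face of a fixed cork washer (37 mm across, 2 mm thick) that lies in this seat and leaves it 8 mm deep below the deck. Which of the three seats is empty varies.
- wheel: The loose strap wheel: a cream plastic disc 36 mm across and 8 mm thick with a small brass hub, about 12 g, lying flat on the nearer half of the deck. Origin at the centre of its underside, z up. It slides freely; there is 2 mm of play all round in the seat, and seated it is flush with the deck.
- seated_a: A strap wheel of the same look, already seated in one of the other seats on a 2 mm cork washer fixed beneath it (10 mm thick in all, 36 mm across), its top flush with the deck. Origin at the centre of its underside, z up. To be left there.
- seated_b: The second wheel already seated, the same as the first, in the remaining seat. To be left there.
- stick: Bystander: boxwood burnishing stick, 180 mm long along its x, 18 mm thick, lying on the bench on the robot's side of the block. Origin at the middle of its underside.
- file: Bystander: polished steel tuning file with a dark wooden handle, 195 mm long along its x, 22 mm wide, 18 mm high, lying on the bench to the left of the block. Origin on its underside, 100 mm from the handle's end.
- button0: Bystander: small cream bass button, 14 mm across, 12.5 mm high, on the bench to the right of the block. Origin at the centre of its underside.
- button1: Bystander: another such bass button, beside the first.
- button2: Bystander: the third such bass button.
- jar: Bystander: amber glass jar with a steel cap, 56 mm across, 65 mm high, on the bench beyond the block. Origin at the centre of its underside.
Not all that is in view belongs to the job. Leave any green, orange or red look-alike of the wheel alone.

How it is judged:
By the outcome, as a careful person would: the job done as asked, in the order asked, and still so for the second after the job is handed in, with the robot touching nothing.
It also fails if it takes over 48 s, if anything falls off the work surface, if the arm or the gripper's body presses on something with over 40 N, if the wrist force passes 120 N, or if a joint passes its speed limit or range.

## Robot

A 6-joint arm with a two-finger parallel gripper is mounted at the origin on the work surface. World frame = base frame: x ahead of the robot, y to its left, z up, the work surface at z = 0. Lengths are in m, angles in rad, forces in N, time in s.
With the tool pointing down it reaches from about 0.275 to 0.75 m from the base axis. Payload 10.2 kg.
Tool frame: the origin (TCP) lies midway between the tips of the shut fingers; the grasp point (between the pads) lies 19 mm behind it (env.hold_point_z is the distance from the TCP to the grasp point, in m); z points along the fingers, y is the line along which they close (so a half turn about z gives the same grasp; the last joint's range is limited). The gripper opens to 85 mm and grips with 20 to 120 N. Pads are 22 mm wide; open, the fingers measure 114 mm over their backs; the gripper's body (76 mm by 85 mm) begins 54 mm behind the grasp point. The pads swing forward as they close: fully open they stand 13 mm farther back than shut.
Start: joints at [-0.223, 0.313, 1.498, -0, 1.331, -0.223], TCP at [0.525, -0, 0.198] pointing down, gripper open.
Joint ranges: [-2.94, 2.94], [-0.97, 2.17], [0.19, 2.56], [-1.23, 4.37], [0.02, 3.11], [-2.88, 2.88]. Speed limits (rad/s): [2.39, 2.39, 3.01, 3.14, 3.14, 3.14].

## Interface

Orientations are given as a unit quaternion [x, y, z, w].
In Python, from bench import env, kinematics, monitor, eyes, job gives the robot as it stands. The module is installed in compiled form; this text tells all that it offers. Calls block until the motion is done:
- env.reach(position, orientation): joint-space move of the TCP to a pose.
- env.movel(position, velocity=0.15, frame=None, guard=None): straight line of the TCP; frame=None keeps the orientation; velocity is the mean speed in m/s. With guard (N) it stops when the force on the tool has changed by that much, and returns True; else False.
- env.set_joints(angles): joint-space move.
- env.release() and env.close_gripper(effort=None): open the fingers fully, or close them until they stop; effort is the grip in N (None keeps the last).
- env.hold(seconds).
- kinematics.ik(position, orientation): joint angles nearest the present ones, or None.
- monitor.sense(): the state.
- eyes.grab_frame(name): name is "scene" or "side" or "wrist"; returns a dict with "frame" (480x640x3 uint8, red, green, blue), "mtx" (3x3 intrinsics, pixels), "view" (4x4, takes a point from world to camera coordinates). Camera axes: x right, y down, z forward; pixel columns grow to the right and rows downward; lengths in m; the calibration is good to about 2 mm. A picture is of the moment at which its call begins. There is no depth.
A pose or a line that the arm cannot do raises env.MotionError and nothing moves.
- job.hand_in(): hands the job in; it is judged then, once.
The state is a dict: "clock": time; "joints": joint angles; "qvel": joint speeds; "joint_efforts": joint torques, N m; "position": TCP position; "ee_rot": TCP orientation; "contact_force": force on the tool from outside, world axes, zero at the start; "ft_torque": the same for the moment, N m; "finger_gap": opening from 0.0 (shut) to 1.0 (fully open); "gripper_force": force on a finger pad.
Only numpy, scipy, OpenCV 4.12 (cv2) and the standard library are available. Lean on these libraries where they do the work, as an engineer would, in place of code of your own. Each camera call takes 0.05 s, during which the arm holds its last target. There are 200 camera calls.

## Working session

There is one attempt and no reset: what is moved stays moved. The work goes in short steps, each a Python script; the robot and the scene stay as the last script left them, time stands still between calls to the robot, and variables do not carry over. Pictures are saved under pics/ and viewed, at most 10 in all, crops included, and the job is handed in when it is done.

```bash
mkdir -p pics; python3 - <<'E'
from bench import env, kinematics, monitor, eyes, job
import cv2, numpy as np
for n in ["scene","side"]:
    f=eyes.grab_frame(n); cv2.imwrite(f"pics/{n}0.png",f["frame"][:,:,::-1]); np.savez(f"{n}0.npz",**f)
    V=f["view"]; print(n,f["mtx"].tolist(),(-V[:3,:3].T@V[:3,3]).round(3))
s=monitor.sense(); print(s["clock"],s["ee_rot"],env.hold_point_z)
E
```

```text
scene [[484.6994222082729, 0.0, 317.8114474505836], [0.0, 484.6994222082729, 238.15013775513955], [0.0, 0.0, 1.0]] [ 1.126 -0.037  0.661]
side [[561.699388815771, 0.0, 313.4763642548642], [0.0, 561.699388815771, 242.25278259037103], [0.0, 0.0, 1.0]] [ 0.371 -0.495  0.525]
0.1 [ 7.07104003e-01  7.07109309e-01 -3.18892760e-04 -5.02835847e-04] 0.0187
```

View pics/scene0.png

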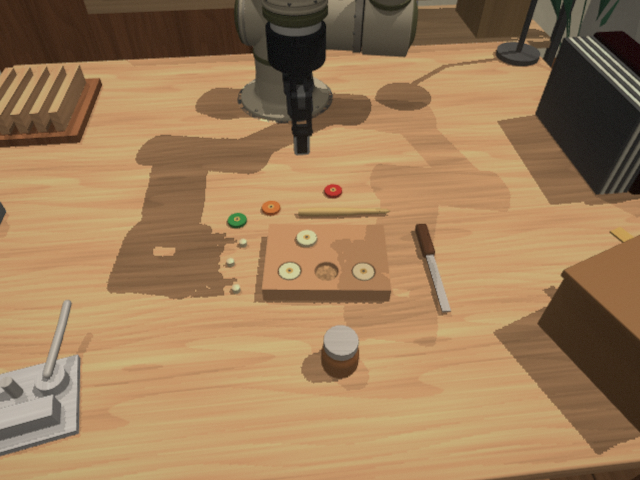

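View pics/side0.png

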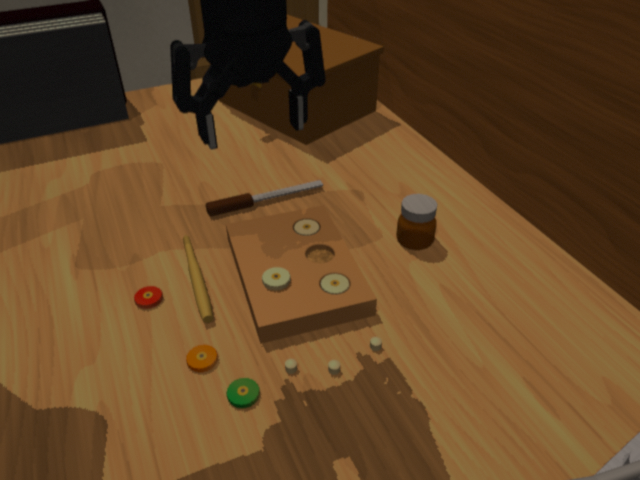

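The scene picture shows the loose wheel at about (307,238), the seated wheels at (290,271) and (363,271), and the empty middle seat at (327,271). The side picture shows the same layout: loose (276,279), seated (307,228) and (335,284), empty (320,253).

```bash
cat > h.py <<'E'
import cv2, numpy as np
def cast(f,uv,z):
    d=np.linalg.inv(f["mtx"])@[uv[0],uv[1],1.]; R=f["view"][:3,:3]; c=-R.T@f["view"][:3,3]; d=R.T@d
    return c+d*(z-c[2])/d[2]
def proj(f,p):
    q=f["mtx"]@(f["view"][:3,:3]@p+f["view"][:3,3]); return q[:2]/q[2]
def cream(f,lo=60):
    hsv=cv2.cvtColor(f["frame"],cv2.COLOR_RGB2HSV)
    m=cv2.inRange(hsv,(15,0,150),(45,110,255))
    out=[]
    for c in cv2.findContours(m,cv2.RETR_EXTERNAL,cv2.CHAIN_APPROX_NONE)[0]:
        if lo<cv2.contourArea(c)<900: out.append((c,cv2.fitEllipse(cv2.convexHull(c))))
    return out
E
python3 - <<'E'
from h import *
for n in ["scene","side"]:
    f=dict(np.load(n+"0.npz"))
    for c,e in cream(f):
        x,y,w,h=cv2.boundingRect(c)
        p=cast(f,e[0],.030)
        if .35<p[0]<.75 and abs(p[1])<.2:
            P=np.array([cast(f,q,.03)[:2] for q in c[:,0]]); 
            print(n,np.round(e[0],1),np.round(e[1],1),cv2.contourArea(c),"z30",p.round(4)[:2],"z38",cast(f,e[0],.038).round(4)[:2],"ext mm",(np.ptp(P,0)*1e3).round(1))
f=dict(np.load("scene0.npz")); g=dict(np.load("side0.npz"))
a=cv2.resize(f["frame"][200:310,240:410],None,fx=4,fy=4,interpolation=2)
cv2.imwrite("pics/c1.png",a[:,:,::-1])
a=cv2.resize(g["frame"][195:345,215:385],None,fx=4,fy=4,interpolation=2)
cv2.imwrite("pics/c2.png",a[:,:,::-1])
E
```

```text
scene [305.2 306.9] [ 3.5 65.6] 88.0 z30 [ 0.6816 -0.0077] z38 [ 0.6872 -0.0081] ext mm [ 9.7 99.1]
scene [223.8 304.4] [ 8.3 90.8] 227.0 z30 [ 0.6632 -0.1353] z38 [ 0.6691 -0.134 ] ext mm [ 15.1 139.7]
scene [362.9 270.9] [16.8 20.9] 255.0 z30 [0.6191 0.0953] z38 [0.6255 0.0937] ext mm [35.9 34.5]
scene [288.8 270.6] [17.4 21.5] 258.5 z30 [ 0.605  -0.0284] z38 [ 0.6116 -0.0285] ext mm [36.2 34.4]
scene [244.4 256.6] [11.2 40.9] 68.0 z30 [ 0.5658 -0.1024] z38 [ 0.5729 -0.1015] ext mm [20.2 56.4]
scene [306.4 236.7] [15.2 20.6] 225.5 z30 [0.5303 0.0082] z38 [0.5378 0.0076] ext mm [37.4 37.6]
scene [336.2 200.6] [ 13.2 110.7] 486.5 z30 [0.441  0.0742] z38 [0.4497 0.0728] ext mm [ 35.9 187.2]
scene [264.2 198.4] [ 13.7 119.1] 295.5 z30 [ 0.4199 -0.0635] z38 [ 0.4288 -0.0632] ext mm [ 29.6 225.9]
scene [280.4 175.1] [ 22.3 152.3] 780.0 z30 [ 0.3525 -0.0284] z38 [ 0.3623 -0.0285] ext mm [ 76.7 247.7]
```

View pics/c1.png

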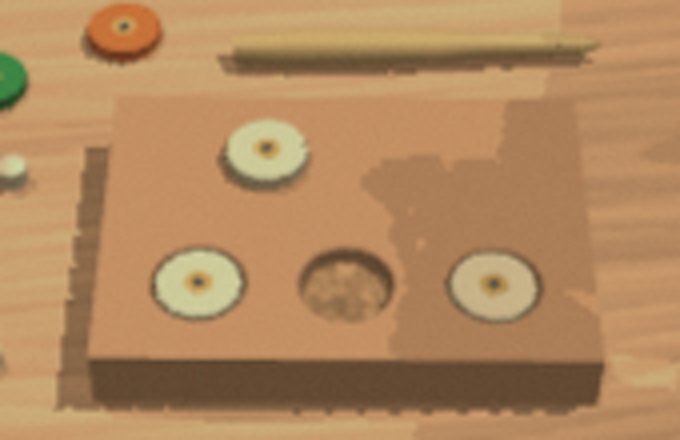

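View pics/c2.png

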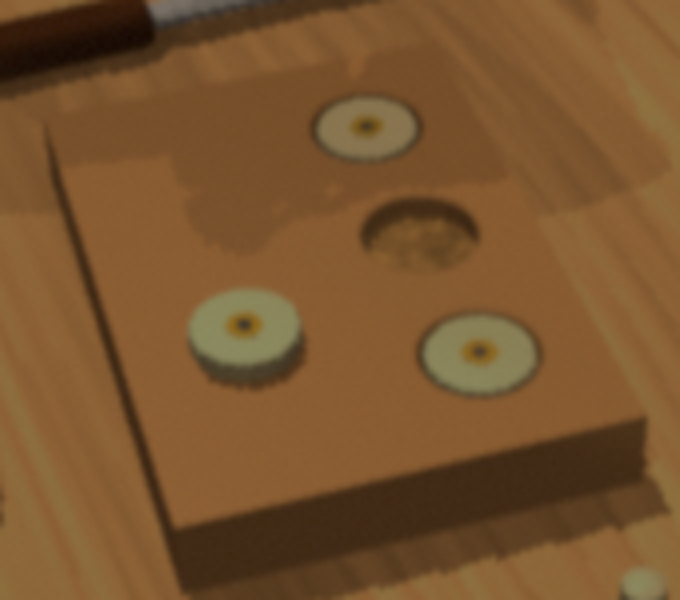

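The crops confirm it: the loose hub is at scene (306.8,237) and side (276,276). The empty middle seat's rim spans crop 1 x 298–393, y 248–322. The hubs give a cross-check in the side view.

```bash
python3 - <<'E'
from h import *
f=dict(np.load("scene0.npz")); g=dict(np.load("side0.npz"))
c1=lambda u,v:(240+u/4-.4,200+v/4-.4); c2=lambda u,v:(215+u/4-.4,195+v/4-.4)
for n,a,b,z in [("right",(198,282),(480,352),.03),("left",(493,284),(367,126),.03),("loose",(267,148),(244,324),.038),("rim",(345.5,285),(420,236),.03)]:
    print(n,cast(f,c1(*a),z)[:2].round(4),cast(g,c2(*b),z)[:2].round(4))
E
```

```text
right [ 0.6041 -0.0278] [ 0.6046 -0.0275]
left [0.6185 0.0953] [0.6192 0.096 ]
loose [0.5375 0.0076] [0.5382 0.0083]
rim [0.6124 0.0337] [0.6111 0.0324]
```

```bash
cat >> h.py <<'E'
from scipy.spatial.transform import Rotation as Rot
SEAT=np.array([.6117,.0340])
def quat(u): return Rot.from_matrix(np.array([[-u[1],u[0],0],[u[0],u[1],0],[0,0,-1.]]).T).as_quat()
E
python3 - <<'E'
from h import *
from bench import env, monitor, eyes
w=np.array([.5378,.0079]); d=SEAT-w; L=np.linalg.norm(d); u=d/L; print(L,u)
at=lambda s,z: [*(w+u*s),z]
env.close_gripper(20)
env.reach(at(-.050,.10),quat(u)); env.movel(at(-.050,.0325),velocity=.1)
s=monitor.sense(); print(s["clock"],s["position"],s["contact_force"])
print(env.movel(at(-.0325+.048,.0325),velocity=.04,guard=8))
s=monitor.sense(); print(s["clock"],s["position"],s["contact_force"])
im=[]
for n in ["scene","side"]:
    f=eyes.grab_frame(n); np.savez(n+"1.npz",**f); p=proj(f,np.array([*SEAT,.03])).astype(int)
    im.append(cv2.resize(f["frame"][p[1]-70:p[1]+50,p[0]-65:p[0]+65],None,fx=3,fy=3,interpolation=2))
cv2.imwrite("pics/p1.png",np.hstack(im)[:,:,::-1]);
E
```

```text
0.07837359249134884 [0.94291964 0.33302033]
2.1917 [ 0.49127171 -0.00884478  0.03321041] [0.54856954 0.52397785 0.0974537 ]
False
3.9833 [0.55227827 0.01303057 0.03249465] [-0.65025911 -0.0767561  -0.44370326]
```

View pics/p1.png

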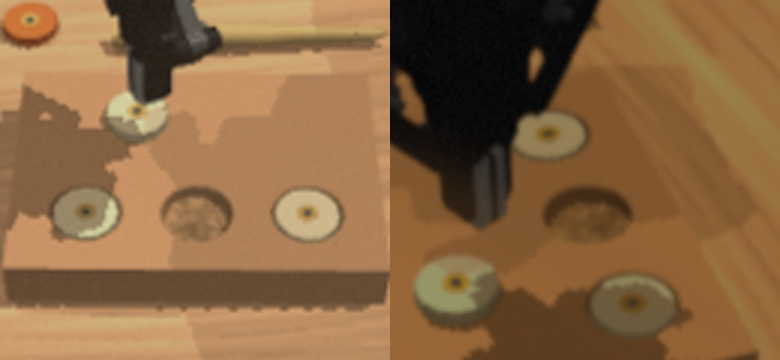

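The left half shows the wheel's hub at crop (137,111), and the right half shows it at (66,281). The wheel moved sideways, off the −y side of the fingertip. I'll measure the shift.

```bash
python3 - <<'E'
from h import *
from bench import monitor
for n,h in [("scene",(137,111)),("side",(66,281))]:
    f=dict(np.load(n+"1.npz")); p=proj(f,np.array([*SEAT,.03])).astype(int)
    q=p+[-65,-70]+np.array(h)/3-.3
    print(n,q,cast(f,q,.038)[:2].round(4))
    c=proj(f,monitor.sense()["position"]); print("tcp px",c, "in crop",(c-p+[65,70])*3)
R=Rot.from_quat(monitor.sense()["ee_rot"]).as_matrix(); print(R.round(3))
E
```

```text
scene [306.36666667 236.7       ] [0.5378 0.0076]
tcp px [310.24244982 244.59127033] in crop [147.72734946 133.77381099]
side [275.7        275.36666667] [0.5384 0.0087]
tcp px [284.70443737 273.36298435] in crop [ 92.1133121  274.08895305]
[[-0.333  0.943 -0.   ]
 [ 0.943  0.333  0.   ]
 [ 0.    -0.    -1.   ]]
```

```bash
python3 - <<'E'
from h import *
from bench import monitor
A=[]
for n,h in [("scene",(150,100)),("side",(97,227))]:
    f=dict(np.load(n+"1.npz")); p=proj(f,np.array([*SEAT,.03])).astype(int)
    q=p+[-65,-70]+np.array(h)/3-.3
    M=f["mtx"]@f["view"][:3]; A+=[q[0]*M[2]-M[0],q[1]*M[2]-M[1]]
A=np.array(A); x=np.linalg.lstsq(A[:,:3],-A[:,3],rcond=None)[0]; print(x.round(4))
s=monitor.sense(); print({k:np.round(v,4) for k,v in s.items()})
f=dict(np.load("side1.npz"));g=dict(np.load("side0.npz"))
cv2.imwrite("pics/p2.png",cv2.resize(f["frame"][60:300,160:400],None,fx=2.5,fy=2.5,interpolation=2)[:,:,::-1])
E
```

```text
[0.554  0.0126 0.0611]
{'clock': np.float64(4.0833), 'joints': array([-0.1885,  0.5546,  1.6047,  0.    ,  0.9824, -0.528 ]), 'qvel': array([ 0.0009,  0.0005, -0.0007, -0.0008,  0.0003, -0.0006]), 'joint_efforts': array([ 4.60000e-03, -4.73405e+01, -2.13030e+01, -2.00000e-04,
        8.00000e-04, -2.00000e-04]), 'position': array([0.5523, 0.013 , 0.0325]), 'ee_rot': array([ 0.5775,  0.8164, -0.    , -0.    ]), 'contact_force': array([-0.1491,  0.4513, -0.0872]), 'ft_torque': array([-0.0015, -0.0077, -0.0075]), 'gripper_force': np.float64(0.0), 'finger_gap': np.float64(-0.0014)}
```

View pics/p2.png

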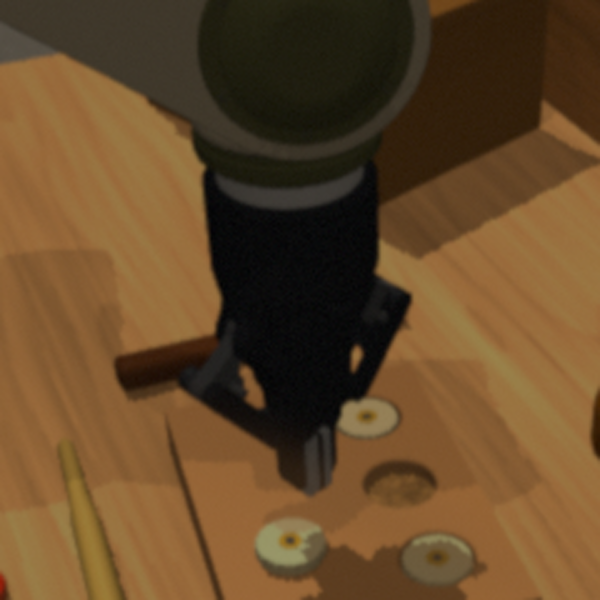

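The fingertip is seen at a height of about 61 mm although the reported TCP is 32.5 mm, so the real tips stand about 28 mm above it. The tip passed over the wheel, and the wheel has not moved. I'll find the true tip height with a light guarded touch on the plain deck, away from the wheel.

```bash
python3 - <<'E'
from h import *
from bench import env, monitor
p=[.553,.0912]
env.movel([*p,.0325],velocity=.1); env.movel([*p,.010],velocity=.04,guard=4)
print(monitor.sense()["position"])
print(env.movel([*p,-.006],velocity=.008,guard=2.5))
s=monitor.sense(); print(s["clock"],s["position"],s["contact_force"])
env.movel([*p,s["position"][2]+.02],velocity=.08)
E
```

```text
[0.55313112 0.09117911 0.01009075]
True
7.225 [ 0.55300535  0.09118543 -0.00342569] [-0.16022065 -0.03858531  4.74918552]
```

```bash
cat >> h.py <<'E'
def look(k):
    from bench import eyes
    im=[]; out=[]
    for n in ["scene","side"]:
        f=eyes.grab_frame(n); np.savez(f"{n}{k}.npz",**f); p=proj(f,np.array([*SEAT,.03])).astype(int)
        im.append(cv2.resize(f["frame"][p[1]-70:p[1]+50,p[0]-65:p[0]+65],None,fx=3,fy=3,interpolation=2))
    cv2.imwrite(f"pics/q{k}.png",np.hstack(im)[:,:,::-1])
def hub(k,hs,z=.038):
    for n,h in zip(["scene","side"],hs):
        f=dict(np.load(f"{n}{k}.npz")); p=proj(f,np.array([*SEAT,.03])).astype(int)
        print(n,cast(f,p+[-65,-70]+np.array(h)/3-.3,z)[:2].round(4))
E
python3 - <<'E'
from h import *
from bench import env, monitor
w=np.array([.5379,.0080]); d=SEAT-w; u=d/np.linalg.norm(d)
at=lambda s,z: [*(w+u*s),z]
env.movel([.553,.0912,.03],velocity=.1)
env.movel(at(-.048,.03),velocity=.12); env.movel(at(-.048,0),velocity=.06,guard=5)
print(monitor.sense()["position"])
print(env.movel(at(-.0325+.040,0),velocity=.03,guard=8))
s=monitor.sense(); print(s["clock"],s["position"],s["contact_force"])
look(2)
E
```

```text
[ 4.92718910e-01 -7.97051715e-03 -2.29711364e-05]
False
11.6833 [ 5.44899115e-01  1.04619209e-02 -9.23834176e-08] [ 0.23990522  0.27848979 -0.25334615]
```

View pics/q2.png

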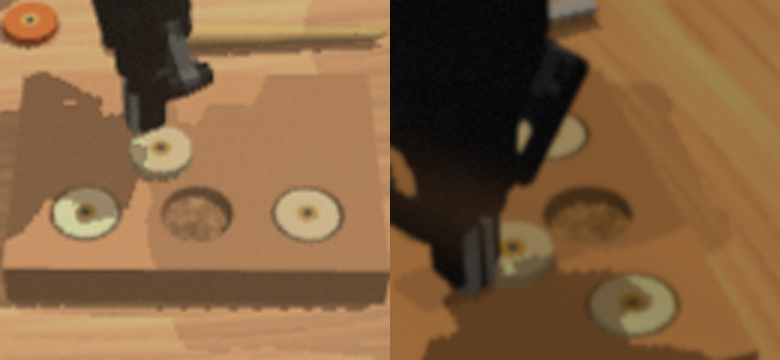

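The wheel is now being pushed. Its hub is at crop (161,147) in the scene view and (122,247) in the side view, ahead of the fingertip and on course for the seat.

```bash
python3 - <<'E'
from h import *
hub(2,[(161,147),(122,247)])
from bench import monitor
p=monitor.sense()["position"][:2]; d=SEAT-[.5379,.008]; u=d/np.linalg.norm(d); print(p,u)
E
```

```text
scene [0.5677 0.0187]
side [0.5685 0.0188]
[0.54493788 0.01045077] [0.94317894 0.33228526]
```

```bash
python3 - <<'E'
from h import *
from bench import env, monitor
d=SEAT-[.5681,.0187]; L=np.linalg.norm(d); u=d/L; p=np.array([.5449,.0105])
print(env.movel([*(p+u*(L+.0005)),0],velocity=.03,guard=8))
s=monitor.sense(); print(s["clock"],s["position"],s["contact_force"])
q=s["position"][:2]-u*.03
env.movel([*q,0.0],velocity=.08); env.movel([*q,.04],velocity=.1); env.movel([.50,0,.08],velocity=.15)
print(monitor.sense()["clock"])
look(3)
E
```

```text
False
13.4917 [5.88891511e-01 2.59269535e-02 2.51012144e-05] [-0.0889762   0.24849669  0.22119408]
15.2083
```

View pics/q3.png

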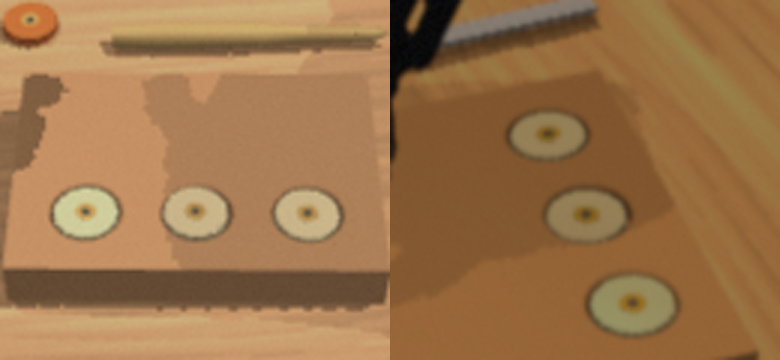

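The middle wheel now sits in the seat with an even dark gap all round, like its neighbours: hub at crop (196,211) in the scene view and (196,214) in the side view. I'll check its height from both views, raise the arm and hand in.

```bash
python3 - <<'E'
from h import *
from bench import env, monitor, job
hub(3,[(196,211),(196,214)],.03)
env.movel([.45,0,.18],velocity=.15)
s=monitor.sense(); print(s["clock"],s["contact_force"])
print(job.hand_in())
E
```

```text
scene [0.6106 0.034 ]
side [0.6108 0.0338]
16.2 [ 0.3800125  -0.26209559  0.15458823]
the job is handed in; nothing more can be done
None
```

The loose wheel was pushed across the deck into the empty middle seat; both camera views show it flat and flush. The arm finished clear of everything, and I handed the job in at about 16 s.

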